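# Check that a stage brake lever stops short of its bar

## Robot

A 6-joint arm with a two-finger parallel gripper is mounted at the origin on the work surface. World frame = base frame: x ahead of the robot, y to its left, z up, the work surface at z = 0. Lengths are in m, angles in rad, forces in N, time in s.
With the tool pointing down it reaches from about 0.375 to 0.75 m from the base axis. Payload 9 kg.
Tool frame: the origin (TCP) lies midway between the tips of the shut fingers; the grasp point (between the pads) lies 19 mm behind it; z points along the fingers, y is the direction in which the jaws open and shut (so a half turn about z gives the same grasp; the last joint's range is limited). The gripper opens to 85 mm and grips with 20 to 120 N. Pads are 22 mm wide; open, the fingers measure 114 mm over their backs; the gripper's body (76 mm by 85 mm) begins 54 mm behind the grasp point. The pads swing forward as they close: fully open they stand 13 mm farther back than shut.
Start: joints at [-1.319, 0.104, 0.097, 1.564, 0, 1.353], TCP at [0.272, -0.535, 0.231] pointing down, gripper open.
Joint ranges: [-2.99, 2.99], [-0.84, 1.86], [-1.1, 1.16], [-1.84, 2.11], [-1.51, 1.56], [-3.14, 3.14]. Speed limits (rad/s): [2.22, 2.22, 2.57, 3.14, 3.14, 3.14].

## Interface

Orientations are given as a unit quaternion [x, y, z, w].
In Python, from rig import sensors, eyes, bot gives the robot as it stands. The module is installed in compiled form; this text tells all that it offers.
- The arm moves only by the tool servo_tool, never from a script. Its argument "targets" is a list of rows, each an object with "translation": the shift along the tool's x, y, z in m, a list of three; "turn": the turn about the tool's z in degrees. A call has 1 to 12 rows; each row shifts and turns the pose as measured when the row begins, along the tool's axes as they then stand; what a row does not reach is not made up. A row lasts 1/10 s, in which the tool goes at most 50 mm and 8.59 degrees, less where a joint would pass 70% of its speed; a pose out of reach is approached as far as the arm can. A call is refused whole if a number of a shift passes 0.05 or a number of a turn 8.59, either way. A call with a gripper value outside its range is refused whole. "jaw" is the closure, from 0 (fully open) to 1 (shut), set as the call begins (left out, the last holds). The fingers move at their own pace and stop on an object; the grip force is fixed at half the most. Time passes only in rows, so rows that do not move let the fingers close. It gives the time, the measured TCP pose, the force and the opening at its end, in the units of the state.
- sensors.get_state(): the state, without advancing time (a new reading comes with each control period).
- eyes.snapshot(name): name is "scene" or "top" or "wrist"; returns a dict with "frame" (480x640x3 uint8, red, green, blue), "range_z" (480x640 float32, m along the optical axis (not along the pixel's ray), 0 where there is no reading), "fx", "fy", "cx", "cy" (pixels), "k1" (the pictures are not rectified: a ray, as slopes to the right and down, at radius r is drawn at 1 + k1 r^2 times it, then the intrinsics apply), "rvec" (rotation vector, rad) and "tvec" (3), from world to camera coordinates, as OpenCV has them; the wrist camera has in their place "T_tool_cam" (4x4, takes a point from camera to tool coordinates, whose origin is the TCP and whose axes are the flange's). Camera axes: x right, y down, z forward; pixel columns grow to the right and rows downward; lengths in m; the calibration is good to about 2 mm. A picture is of the moment at which its call begins: read the wrist's pose just before it.
- bot.close_job(): hands the job in, once; it reports no verdict.
The state is a dict: "t": time; "qpos": joint angles; "qvel": joint speeds; "effort": joint torques, N m; "tool_pos": TCP position; "tcp_rot": TCP orientation; "force": force on the tool from outside, world axes, zero at the start; "moment": the same for the moment, N m; "width": opening from 0.0 (shut) to 1.0 (fully open).
Only numpy, scipy, OpenCV 4.12 (cv2) and the standard library are available. Lean on these libraries where they do the work, as an engineer would, in place of code of your own. Each camera call takes 0.05 s, during which the arm holds its last target.

## Task

Check the stage brake on the optical bench, the one with the long hand lever with a ball end: with the backs of your fingers on the lever's outer face press it in towards its bar until it comes up against its stop, let it spring fully out, then press it in to the stop again and finish while holding it there, so that the gap left to the bar can be measured. Only push, do not take the lever between the fingers or force it past a firm press, and leave the short lever and everything else on the bench alone.

Things in the scene. Friction and masses are not known exactly. Their poses are not given: they have to be found in the camera images.
- brake_lever (a joint): Angle of the LONG hand lever, rad: 0 = sprung fully out, 0.30 = pressed in against its stop, where it is parallel to the bar with a 30 mm gap left. Vertical pin, positive anticlockwise from above. A spring pushes it out: at brake_press about 2 N starts it and 6 N brings it to the stop, which is rigid. Over 40 N is forcing it.
- brake_press (a point): Point to press: on the long lever's outer face (turned away from the bar), 135 mm along the blade from the pin, mid height, 120 mm above the table. Its frame turns with the lever: +x runs level from the outer face towards the bar (pressing direction), +y along the blade to the pin, z up. The outer side is free; below is only the low base plate.
- brake_pivot (a point): Axis of the long lever's pin, at mid height of the lever, 50 mm from the bar's axis; same axes as brake_press. The lever is a plain aluminium blade 165 mm long from here, 12 mm thick (6 mm either side of the pin's centre), 22 mm tall (109 to 131 mm above the table), with a 24 mm ball at its free end.
- brake_stand: Fixed stand of the long lever: aluminium base plate 85 x 260 x 12 mm, two black posts (y = +108, -108 mm) and on them a level bar with a black rubber grip (28 mm diameter, axis 120 mm above the table). Origin under the plate's middle; y runs along the bar to the pivot end, the lever is on the -x side. At most 141 mm tall.
- brake_bar (a point): Point on the axis of the bar on the long lever's stand, 50 mm from the bar's middle towards the lever's free end, 120 mm above the work surface.
- lock_lever (a joint): Angle of the SHORT hand lever on the other, otherwise equal stand (lever 80 mm long, no ball at the end), rad, 0 = at rest. To be left alone.
- lock_stand: The stand with the short lever; same build, size and axes as brake_stand. The two stands may stand either way round, left or right.
- retaining_ring: Loose brass ring, 32 mm across, 10 mm tall, lying on the base plate of the long lever's stand. Bystander.
- lens_cap: Loose black cap, 34 mm across, 12 mm tall, lying on the base plate of the short lever's stand. Bystander.
- hex_driver: Loose driver with black handle, 170 mm long, lying between the two stands. Bystander.
- lens_tube: Loose black tube, 31 mm across, 45 mm tall, standing on the robot's side of the gap between the stands. Bystander.
- post_holder: Loose black post holder, 48 mm foot, 75 mm tall, beyond the stands. Bystander.
- optic_box: Loose white box with green lid, 52 x 67 x 32 mm, beyond the stands. Bystander.
- dropper: Loose white bottle, 40 mm across, 90 mm tall, beyond the stands. Bystander.
- mirror_mount: Loose round mirror mount on a post, 118 mm tall, beyond the stands. Bystander.

How it is judged:
On the way, in this order (a step that is already met when the one before it is completed fails the run):
1. the long lever is pressed in against its stop by the fingers (value of joint brake_lever above 0.275 rad and contact force between the fingers and brake_lever above 3 N), for 0.2 s.
2. the long lever has sprung fully out (value of joint brake_lever below 0.03 rad), for 0.1 s.
3. the long lever is pressed in against its stop again (all of step 1), for 0.2 s.
At the end, for the whole second after the job is handed in: The fingers hold the long lever against its stop (joint above 0.275 of 0.30 rad, finger force 3 to 40 N); the short lever is at rest (under 0.05 rad) and no bystander has moved 15 mm (all of step 3 and contact force between the fingers and brake_lever below 40 N and value of joint lock_lever below 0.05 rad and distance of each of retaining_ring, lens_cap, hex_driver, lens_tube, post_holder, optic_box, dropper, mirror_mount from where it was at the start of the episode below 0.015 m); the arm keeps its last pose, push and grip.
It fails at once if the long lever is forced with more than 40 N (contact force between the fingers and brake_lever above 40 N).
It fails at once if the long lever is taken between the fingers, or touched other than from its outer side (grasp point over or inside the blade while the fingers touch it) (contact force between the fingers and brake_lever above 1 N and x of the grasp point in the frame of brake_press above 0 m).
It fails at once if the short lever is worked (value of joint lock_lever above 0.05 rad).
It fails at once if a bystander is disturbed (moved 15 mm) (distance of any of retaining_ring, lens_cap, hex_driver, lens_tube, post_holder, optic_box, dropper, mirror_mount from where it was at the start of the episode above 0.015 m).
It also fails if it takes over 58 s, if anything falls off the work surface, if the arm or the gripper's body presses on something with over 40 N, if the wrist force passes 120 N, or if a joint passes its speed limit or range.

## Working session

There is one attempt and no reset: what is moved stays moved. The work goes in short steps, Python scripts to look and compute and a tool call to move; the robot and the scene stay as the last step left them, time stands still between calls to the robot, and variables do not carry over. Pictures are saved under pics/ and viewed, and the job is handed in when it is done.

Besides the shell and the picture viewer there is one more tool, called after "Call:" by a JSON object that holds its "op" and its "data", one argument or row to a line. servo_tool: Moves the arm, as the interface text tells. Its arguments: {"type":"object","properties":{"targets":{"type":"array"},"jaw":{"type":"number"}},"required":["targets"]}

```bash
mkdir -p pics; cat > h.py <<'E'
import numpy as np, cv2, pickle
from rig import sensors, eyes, bot
def snap(n,save):
    s=sensors.get_state(); d=eyes.snapshot(n); pickle.dump((s,d),open(save+'.pkl','wb'))
    cv2.imwrite('pics/'+save+'.png',d['frame'][:,:,::-1]); return s,d
def cloud(s,d):
    from scipy.spatial.transform import Rotation as R
    v,u=np.mgrid[0:480,0:640]
    K=np.array([[d['fx'],0,d['cx']],[0,d['fy'],d['cy']],[0,0,1]])
    p=cv2.undistortPoints(np.stack([u,v],-1).reshape(-1,1,2).astype(float),K,np.array([d['k1'],0,0,0.])).reshape(480,640,2)
    z=d['range_z'].astype(float)
    P=np.dstack([p[...,0]*z,p[...,1]*z,z])
    if 'rvec' in d:
        Rm=cv2.Rodrigues(np.array(d['rvec'],float))[0]; W=(P-np.ravel(d['tvec']))@Rm
    else:
        T=np.array(d['T_tool_cam']); P=P@T[:3,:3].T+T[:3,3]
        W=P@R.from_quat(s['tcp_rot']).as_matrix().T+np.array(s['tool_pos'])
    W[z==0]=np.nan
    return W
E
python3 - <<'E'
from h import *
for n in('top','scene'):
    s,d=snap(n,n+'1')
print(s)
E
```

```text
{'t': 0.05, 'qpos': array([-1.31870204e+00,  1.04705950e-01,  9.64795083e-02,  1.56389265e+00,
       -2.65611337e-06,  1.35308750e+00]), 'qvel': array([ 0.00130582, -0.00186248,  0.00086364,  0.00114534,  0.0001471 ,
        0.00081027]), 'effort': array([ 8.01677874e-03, -5.58737111e+01,  5.05198395e+01,  1.41907140e-02,
       -2.44744151e-04, -5.44153693e-05]), 'tool_pos': array([ 0.27154619, -0.53466951,  0.23052406]), 'tcp_rot': array([ 9.72537045e-01,  2.32747198e-01, -1.26982470e-05, -6.61260411e-04]), 'force': array([ 0.21105085, -0.23546108,  0.34976797]), 'moment': array([-0.02674669,  0.05134888,  0.01473041]), 'width': 0.9997989826745539}
```

View pics/top1.png

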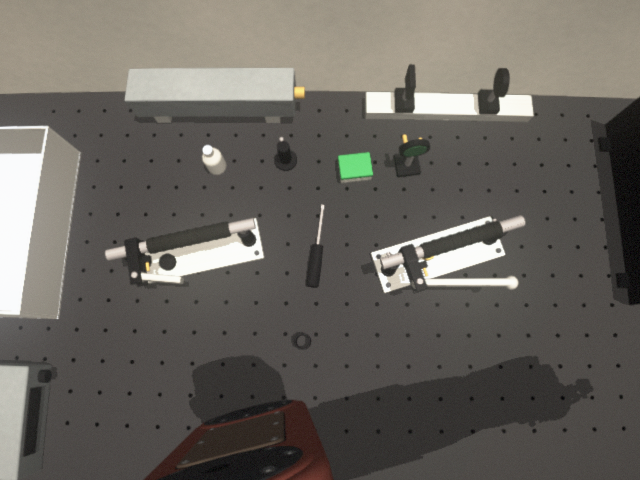

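View pics/scene1.png

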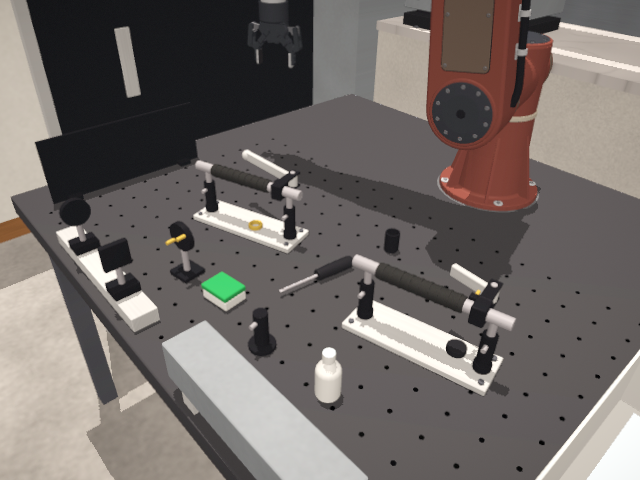

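The top view shows the long lever on the right-hand stand, with the pin near (420,281), the ball near (512,283) and its outer face towards the robot. The short lever is on the left stand, with the driver at (316,260) and the tube at (302,340) between the stands. Next I'll measure the long lever.

```bash
python3 - <<'E'
from h import *
s,d=pickle.load(open('top1.pkl','rb')); W=cloud(s,d)
for u,v in [(420,281),(440,283),(470,283),(495,283),(512,283),(512,222),(480,234),(440,245),(395,261),(390,285),(302,340),(316,260)]:
    print((u,v),np.round(W[v,u],4))
# blade top: pixels z 0.12-0.14 in box
m=np.zeros((480,640),bool); m[268:298,428:505]=1
m&=(W[...,2]>.122)&(W[...,2]<.138)
P=W[m]; print(len(P),P.mean(0)); c=P.mean(0)
vx,vy,x0,y0=cv2.fitLine(P[:,:2].astype(np.float32),cv2.DIST_HUBER,0,.001,.001).ravel()
print('dir',vx,vy,'pt',x0,y0)
n=np.array([-vy,vx]); a=(P[:,:2]-[x0,y0])@n; print('width pct',np.percentile(a,[1,10,50,90,99]))
m=np.zeros((480,640),bool); m[270:298,502:525]=1; m&=(W[...,2]>.115)&(W[...,2]<.155); print('ball',W[m].mean(0),W[m][:,2].max())
# bar
m=np.zeros((480,640),bool); m[215:270,425:500]=1; m&=(W[...,2]>.125)&(W[...,2]<.138); B=W[m]
print('bar',cv2.fitLine(B[:,:2].astype(np.float32),cv2.DIST_HUBER,0,.001,.001).ravel())
E
```

```text
(420, 281) [ 0.5072 -0.1775  0.1399]
(440, 283) [ 0.505  -0.2135  0.1326]
(470, 283) [ 0.5056 -0.2662  0.1309]
(495, 283) [ 0.5059 -0.3104  0.1301]
(512, 283) [ 0.5057 -0.3394  0.1327]
(512, 222) [ 0.6154 -0.3486  0.1313]
(480, 234) [ 0.5919 -0.2878  0.1348]
(440, 245) [ 0.5717 -0.2162  0.1333]
(395, 261) [ 0.5437 -0.1374  0.1277]
(390, 285) [ 0.5162 -0.1437  0.0135]
(302, 340) [0.4083 0.0282 0.0005]
(316, 260) [0.5623 0.0025 0.0276]
540 [ 0.50734435 -0.25935331  0.13052332]
dir 0.0037913986 -0.9999928 pt 0.50734437 -0.2593533
width pct [-5.40587409e-03 -4.92107365e-03 -9.50171056e-05  5.05780216e-03
  5.52216565e-03]
ball [ 0.50759143 -0.33650822  0.12888172] 0.13483174506912832
bar [ 0.32854828 -0.94448715  0.5839457  -0.25504938]
```

```bash
python3 - <<'E'
from h import *
s,d=pickle.load(open('scene1.pkl','rb')); W=cloud(s,d)
for u,v in [(250,158),(270,168),(285,178),(203,166),(245,180),(292,182)]: print((u,v),np.round(W[v,u],4))
im=d['frame'][130:250,170:330,::-1]; cv2.imwrite('pics/crop1.png',cv2.resize(im,(800,600)))
E
```

```text
(250, 158) [ 0.5142 -0.3201  0.122 ]
(270, 168) [ 0.5156 -0.2432  0.1261]
(285, 178) [ 0.5332 -0.1688  0.1369]
(203, 166) [ 0.6215 -0.3472  0.1262]
(245, 180) [ 0.5888 -0.2344  0.1252]
(292, 182) [ 0.5142 -0.1693  0.1208]
```

Call:
{"op": "servo_tool", "data": {
  "targets": [
    {"translation": [0, 0, 0], "turn": -8},
    {"translation": [0, 0, 0], "turn": -8},
    {"translation": [0, 0, 0], "turn": -8},
    {"translation": [0, 0, 0], "turn": -8},
    {"translation": [0, 0, 0], "turn": -8},
    {"translation": [0, 0, 0], "turn": -8},
    {"translation": [0, 0, 0], "turn": -8},
    {"translation": [0, 0, 0], "turn": -8},
    {"translation": [0, 0, 0], "turn": -8},
    {"translation": [0, 0, 0], "turn": -8},
    {"translation": [0, 0, 0], "turn": 0},
    {"translation": [0, 0, 0], "turn": 0}
  ],
  "jaw": 1
}}

```text
t: 1.3
tool_pos: [0.2709, -0.532, 0.2246]
tcp_rot: [0.574, 0.819, 0.004, -0.004]
force: [-0.6, -0.8, -0.3]
width: -0.0
```

Call:
{"op": "servo_tool", "data": {
  "targets": [
    {"translation": [0.018, 0.03, 0], "turn": 1},
    {"translation": [0.018, 0.03, 0], "turn": 1},
    {"translation": [0.018, 0.03, 0], "turn": 1},
    {"translation": [0.018, 0.03, 0], "turn": 0},
    {"translation": [0.018, 0.03, 0], "turn": 0},
    {"translation": [0.018, 0.03, 0], "turn": 0},
    {"translation": [0.018, 0.03, 0], "turn": 0},
    {"translation": [0, 0, 0], "turn": 0},
    {"translation": [0, 0, 0], "turn": 0}
  ]
}}

```text
t: 2.2
tool_pos: [0.4397, -0.3434, 0.2246]
tcp_rot: [0.611, 0.791, 0.004, -0.005]
force: [0.2, -0.3, -0.3]
width: -0.003
```

Call:
{"op": "servo_tool", "data": {
  "targets": [
    {"translation": [0.016, 0.007, 0], "turn": -0.5},
    {"translation": [0.016, 0.007, 0], "turn": -0.5},
    {"translation": [0, 0, 0.03], "turn": 0},
    {"translation": [0, 0, 0.03], "turn": 0},
    {"translation": [0, 0, 0.02], "turn": 0},
    {"translation": [0, 0, 0], "turn": 0},
    {"translation": [0, 0, 0], "turn": 0}
  ]
}}

```text
t: 2.9
tool_pos: [0.4433, -0.3045, 0.1443]
tcp_rot: [0.607, 0.794, 0.004, -0.004]
force: [0.4, -0.3, 1.3]
width: 0.001
```

```bash
python3 - <<'E'
from h import *
for n in('top','wrist','scene'):
    s,d=snap(n,n+'2')
    if n=='scene': cv2.imwrite('pics/crop2.png',cv2.resize(d['frame'][60:240,150:390,::-1],(800,600)))
print(s['tool_pos'],s['tcp_rot'],s['force'])
s,d=pickle.load(open('wrist2.pkl','rb')); W=cloud(s,d)
m=(W[...,2]>.118)&(W[...,2]<.14)&(W[...,0]<.53)&(W[...,0]>.49)
P=W[m]
P=P[(P[:,1]<-.2)]
print(len(P), np.nanmin(P,0),np.nanmax(P,0),np.nanmedian(P,0))
E
```

```text
[ 0.44364477 -0.30492728  0.14472639] [ 0.6074498   0.79433896  0.00381406 -0.00397663] [ 0.47434057  0.30917221 -0.24637096]
11454 [ 0.50076665 -0.34863368  0.11800324] [ 0.51989486 -0.20001025  0.13374934] [ 0.50496457 -0.25245241  0.13052417]
```

View pics/crop2.png

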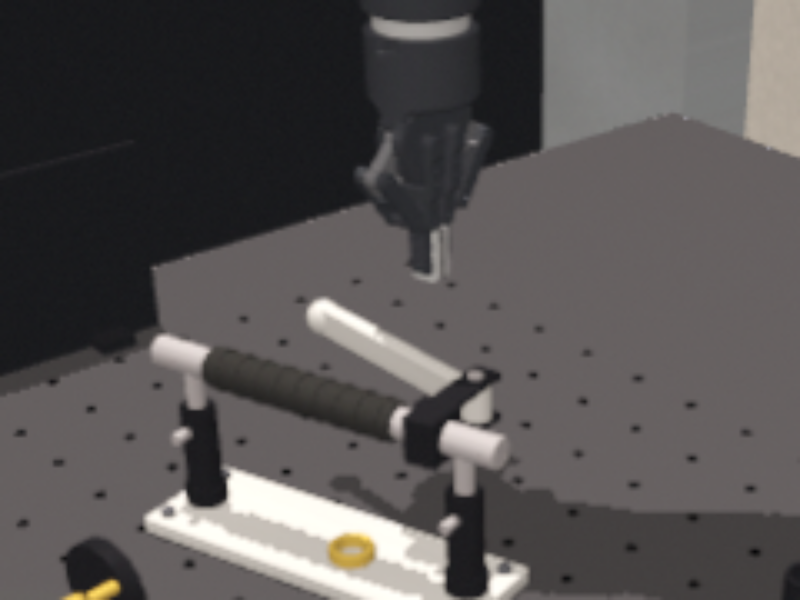

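View pics/wrist2.png

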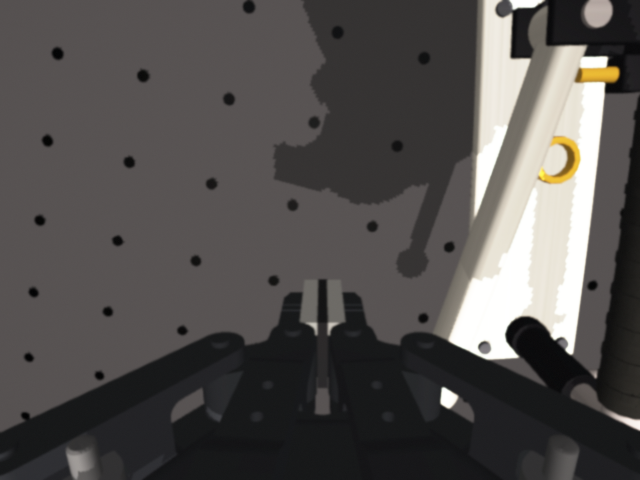

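Both views show the shut fingers outside the blade. The knuckles bulge well above the tips and the pads hang free below, so I'll descend to z≈0.106 and close in on the outer face.

Call:
{"op": "servo_tool", "data": {
  "targets": [
    {"translation": [0, 0, 0.02], "turn": 0},
    {"translation": [0, 0, 0.019], "turn": 0},
    {"translation": [-0.006, 0.012, 0], "turn": 0},
    {"translation": [-0.006, 0.012, 0], "turn": 0},
    {"translation": [0, 0, 0], "turn": 0},
    {"translation": [0, 0, 0], "turn": 0}
  ]
}}

```text
t: 3.65
tool_pos: [0.4731, -0.3136, 0.1118]
tcp_rot: [0.608, 0.794, 0.003, 0.001]
force: [-0.0, 0.4, -0.0]
width: 0.003
```

Call:
{"op": "servo_tool", "data": {
  "targets": [
    {"translation": [0.005, 0, 0.005], "turn": 0},
    {"translation": [0, 0.005, 0], "turn": 0},
    {"translation": [0, 0.005, 0], "turn": 0},
    {"translation": [0, 0.005, 0], "turn": 0},
    {"translation": [0, 0, 0], "turn": 0}
  ]
}}

```text
t: 4.15
tool_pos: [0.4867, -0.3044, 0.108]
tcp_rot: [0.608, 0.794, 0.003, 0.002]
force: [-0.1, 0.4, 0.3]
width: 0.003
```

Call:
{"op": "servo_tool", "data": {
  "targets": [
    {"translation": [-0.002, 0.004, 0], "turn": 0},
    {"translation": [-0.002, 0.004, 0], "turn": 0},
    {"translation": [-0.002, 0.004, 0], "turn": 0},
    {"translation": [0, 0, 0], "turn": 0}
  ]
}}

```text
t: 4.55
tool_pos: [0.4998, -0.3063, 0.1074]
tcp_rot: [0.608, 0.794, 0.002, 0.0]
force: [-2.6, 0.9, 1.7]
width: -0.0
```

Contact reads 2.6 N and the lever has started to move. I'll keep going.

Call:
{"op": "servo_tool", "data": {
  "targets": [
    {"translation": [-0.001, 0.004, 0], "turn": 0},
    {"translation": [-0.001, 0.004, 0], "turn": 0},
    {"translation": [-0.001, 0.004, 0], "turn": 0},
    {"translation": [-0.001, 0.004, 0], "turn": 0},
    {"translation": [0, 0, 0], "turn": 0}
  ]
}}

```text
t: 5.05
tool_pos: [0.5165, -0.3057, 0.1071]
tcp_rot: [0.608, 0.794, 0.002, -0.001]
force: [-5.2, 1.5, 2.0]
width: -0.0
```

Call:
{"op": "servo_tool", "data": {
  "targets": [
    {"translation": [0, 0.003, 0], "turn": 0},
    {"translation": [-0.001, 0.002, 0], "turn": 0},
    {"translation": [0, 0, 0], "turn": 0}
  ]
}}

```text
t: 5.35
tool_pos: [0.5211, -0.3055, 0.107]
tcp_rot: [0.609, 0.793, 0.001, -0.002]
force: [-5.0, 0.8, 2.4]
width: -0.001
```

Call:
{"op": "servo_tool", "data": {
  "targets": [
    {"translation": [0, 0.002, 0], "turn": 0},
    {"translation": [0, 0.001, 0], "turn": 0},
    {"translation": [0, 0, 0], "turn": 0}
  ]
}}

```text
t: 5.65
tool_pos: [0.523, -0.3051, 0.107]
tcp_rot: [0.609, 0.793, 0.0, -0.003]
force: [-6.0, 1.3, 2.5]
width: -0.003
```

Call:
{"op": "servo_tool", "data": {
  "targets": [
    {"translation": [0, 0.002, 0], "turn": 0},
    {"translation": [0, 0.002, 0], "turn": 0}
  ]
}}

```text
t: 5.85
tool_pos: [0.5259, -0.3043, 0.107]
tcp_rot: [0.609, 0.793, -0.001, -0.004]
force: [-6.5, 0.9, 1.6]
width: 0.001
```

Call:
{"op": "servo_tool", "data": {
  "targets": [
    {"translation": [0, 0.002, 0], "turn": 0},
    {"translation": [0, 0.002, 0], "turn": 0}
  ]
}}

```text
t: 6.05
tool_pos: [0.5277, -0.3039, 0.107]
tcp_rot: [0.609, 0.793, -0.003, -0.005]
force: [-17.4, -0.8, 7.2]
width: -0.003
```

Call:
{"op": "servo_tool", "data": {
  "targets": [
    {"translation": [0, 0.001, 0], "turn": 0},
    {"translation": [0, 0.001, 0], "turn": 0}
  ]
}}

```text
t: 6.25
tool_pos: [0.527, -0.3041, 0.1071]
tcp_rot: [0.61, 0.792, -0.005, -0.007]
force: [-10.1, 0.4, 4.4]
width: 0.002
```

```bash
python3 - <<'E'
from h import *
for n in('top','wrist'):
    s,d=snap(n,n+'3')
    print(s['tool_pos'],s['force'])
s,d=pickle.load(open('wrist3.pkl','rb')); W=cloud(s,d)
cv2.imwrite('pics/topc3.png',cv2.resize(pickle.load(open('top3.pkl','rb'))[1]['frame'][190:310,370:530,::-1],(800,600)))
E
```

```text
[ 0.52701909 -0.30405412  0.10709192] [-10.12602427   0.41107628   4.36748925]
[ 0.5270432  -0.30402785  0.10706743] [-10.11914511  -0.10493279   4.71230933]
```

View pics/topc3.png

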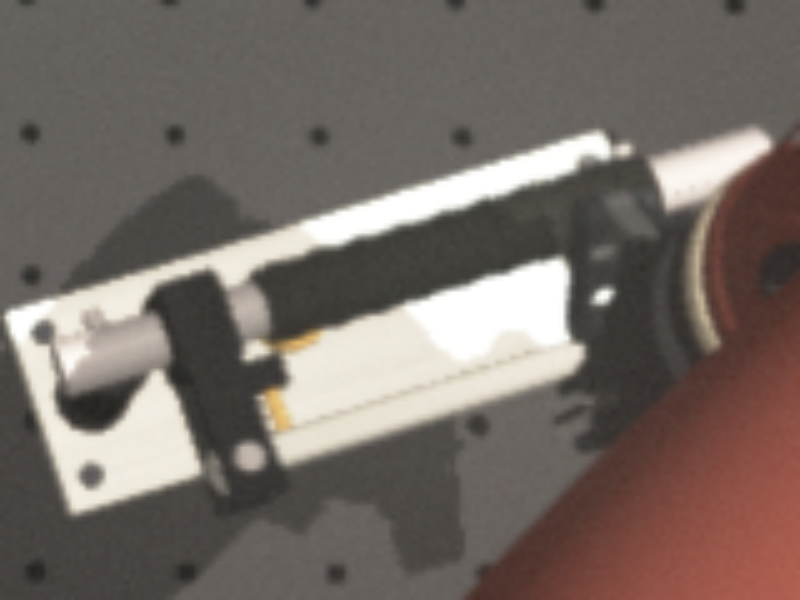

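View pics/wrist3.png

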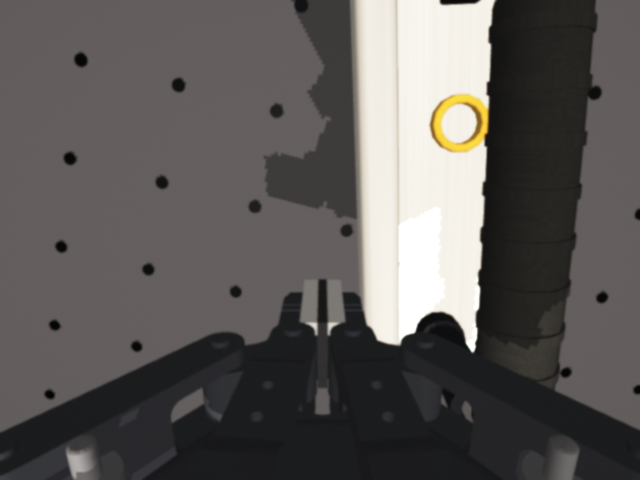

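The wrist view shows the blade (x≈380 px) close to parallel with the grip (x≈540 px), and the fingers outside it. I'll check the angle between them numerically.

```bash
cat > ang.py <<'E'
from h import *
import sys
s,d=pickle.load(open(sys.argv[1],'rb')); W=cloud(s,d)
pin=np.array([.5073,-.1775]); n=np.array([np.cos(.3),np.sin(.3)]); t=np.array([n[1],-n[0]])
q=W[...,:2]-pin; a=q@n; b=q@t
f=lambda P:cv2.fitLine(P.astype(np.float32),cv2.DIST_HUBER,0,.001,.001).ravel()
m=(W[...,2]>.1265)&(W[...,2]<.135)&(abs(a)<.03)&(b>.02)&(b<.095)
l=f(np.c_[b[m],a[m]]); print('lever',m.sum(),np.arctan2(l[1]*np.sign(l[0]),abs(l[0])),l, np.percentile(a[m],[2,98]))
m=(W[...,2]>.129)&(W[...,2]<.138)&(a>.035)&(a<.07)&(b>.04)&(b<.13)
if m.sum()>20:
  l=f(np.c_[b[m],a[m]]); print('bar',m.sum(),np.arctan2(l[1]*np.sign(l[0]),abs(l[0])),l)
E
for f in top1 top3 wrist3 wrist2; do echo $f; python3 ang.py $f.pkl; done
```

```text
top1
lever 297 -0.29020253 [ 0.958186   -0.28614628  0.06304288 -0.01935647] [-0.02887859 -0.00317104]
bar 611 0.0140007045 [0.999902   0.01400025 0.08491131 0.05077641]
top3
lever 293 0.0021412692 [9.9999774e-01 2.1412675e-03 5.7291705e-02 9.3347114e-04] [-0.00482864  0.00689043]
bar 616 0.010709062 [0.99994266 0.01070886 0.08513599 0.05077999]
wrist3
lever 9750 0.015811022 [9.9987501e-01 1.5810363e-02 6.0168039e-02 1.2214150e-04] [-0.00550046  0.00608104]
bar 21028 0.023446612 [0.99972516 0.02344446 0.07722288 0.04762718]
wrist2
lever 6173 -0.29963487 [ 0.95544434 -0.29517135  0.05883809 -0.01876145] [-0.02911455  0.0109297 ]
bar 117 0.12495121 [0.9922038  0.12462633 0.12272148 0.04018866]
```

Call:
{"op": "servo_tool", "data": {
  "targets": [
    {"translation": [0, 0.001, 0], "turn": 0},
    {"translation": [0, 0.001, 0], "turn": 0},
    {"translation": [0, 0.001, 0], "turn": 0}
  ]
}}

```text
t: 6.65
tool_pos: [0.5269, -0.304, 0.1072]
tcp_rot: [0.611, 0.792, -0.007, -0.009]
force: [-9.6, 0.4, 4.3]
width: 0.001
```

Call:
{"op": "servo_tool", "data": {
  "targets": [
    {"translation": [0, -0.01, 0], "turn": 0},
    {"translation": [0, -0.01, 0], "turn": 0},
    {"translation": [0.002, -0.01, 0], "turn": 0},
    {"translation": [0.002, -0.01, 0], "turn": 0},
    {"translation": [0.002, -0.01, 0], "turn": 0},
    {"translation": [0.002, -0.01, 0], "turn": 0},
    {"translation": [0.002, -0.01, 0], "turn": 0},
    {"translation": [0, 0, 0], "turn": 0},
    {"translation": [0, 0, 0], "turn": 0},
    {"translation": [0, 0, 0], "turn": 0}
  ]
}}

```text
t: 7.65
tool_pos: [0.4531, -0.3137, 0.1097]
tcp_rot: [0.611, 0.792, -0.007, -0.007]
force: [0.1, -0.1, -0.1]
width: 0.001
```

```bash
python3 - <<'E'
from h import *
for n in('top','wrist'):
    s,d=snap(n,n+'4')
print(s['tool_pos'],s['tcp_rot'],s['force'])
E
for f in top4 wrist4; do python3 ang.py $f.pkl; done
```

```text
[ 0.45317704 -0.3137239   0.10965597] [ 0.61071398  0.79179108 -0.007027   -0.00677827] [ 0.48866394 -0.11637398  0.837037  ]
lever 300 -0.2724738 [ 0.9631081  -0.2691148   0.05951697 -0.01838945] [-0.02893424  0.02390748]
bar 619 0.009496636 [0.9999549  0.00949649 0.08537979 0.05090091]
lever 10761 -0.28131503 [ 0.9606912  -0.2776192   0.05326889 -0.01705129] [-0.02913474 -0.00395832]
```

```bash
sed -i 's/(abs(a)<.03)&(b>.02)&(b<.095)/(a>-.07)\&(a<.03)\&(b>.03)\&(b<.13)\&(abs(a+.31*b)<.012)/' ang.py; for f in top1 top4 wrist2 wrist4; do python3 ang.py $f.pkl; done; python3 - <<'E'
import pickle,cv2,numpy as np
a=pickle.load(open('top1.pkl','rb'))[1]['frame'];b=pickle.load(open('top4.pkl','rb'))[1]['frame']
cv2.imwrite('pics/cmp.png',cv2.resize(np.vstack([a[250:310,380:540],b[250:310,380:540]])[:,:,::-1],(800,600)))
E
```

```text
lever 410 -0.2959757 [ 0.956518   -0.29167324  0.07948243 -0.02450268] [-0.04176133 -0.00743236]
bar 611 0.0140007045 [0.999902   0.01400025 0.08491131 0.05077641]
lever 381 -0.29716635 [ 0.9561701  -0.29281193  0.07605929 -0.02352159] [-0.03939653 -0.00700487]
bar 619 0.009496636 [0.9999549  0.00949649 0.08537979 0.05090091]
lever 7776 -0.28959203 [ 0.95836043 -0.2855613   0.07922681 -0.02520958] [-0.04177056 -0.00749544]
bar 117 0.12495121 [0.9922038  0.12462633 0.12272148 0.04018866]
lever 13138 -0.2854527 [ 0.9595343  -0.28159186  0.079262   -0.0254691 ] [-0.04052747 -0.00734069]
```

View pics/cmp.png

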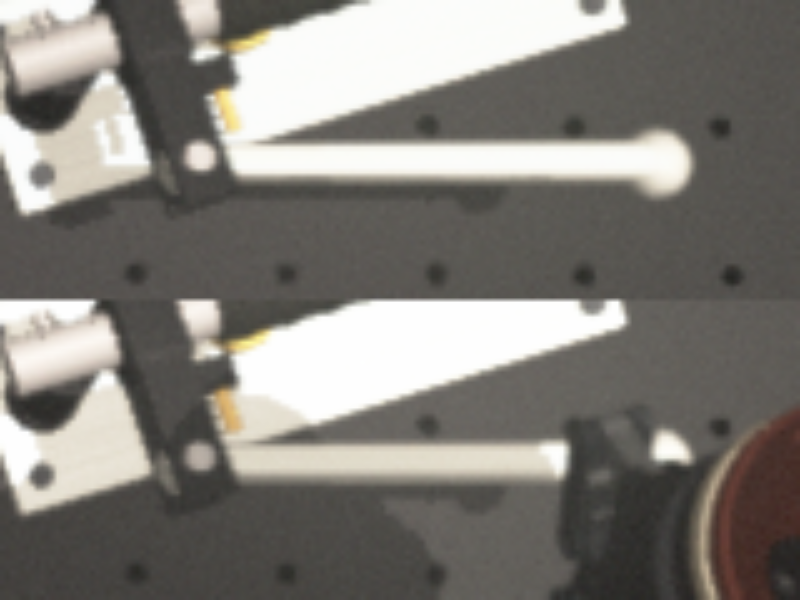

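The before and after crops match, and both fits give about 0.29–0.30 rad from the bar, so the lever is fully out. Now the second press.

Call:
{"op": "servo_tool", "data": {
  "targets": [
    {"translation": [-0.002, 0.01, 0.001], "turn": 0},
    {"translation": [-0.002, 0.01, 0.001], "turn": 0},
    {"translation": [-0.001, 0.008, 0], "turn": 0},
    {"translation": [-0.001, 0.006, 0], "turn": 0},
    {"translation": [-0.001, 0.005, 0], "turn": 0},
    {"translation": [-0.001, 0.004, 0], "turn": 0},
    {"translation": [-0.001, 0.004, 0], "turn": 0},
    {"translation": [0, 0, 0], "turn": 0}
  ]
}}

```text
t: 8.55
tool_pos: [0.5054, -0.3099, 0.1061]
tcp_rot: [0.61, 0.792, -0.008, -0.008]
force: [-4.1, -0.3, 1.9]
width: 0.001
```

Call:
{"op": "servo_tool", "data": {
  "targets": [
    {"translation": [0, 0.004, 0], "turn": 0},
    {"translation": [0, 0.004, 0], "turn": 0},
    {"translation": [0, 0.003, 0], "turn": 0},
    {"translation": [0, 0.003, 0], "turn": 0},
    {"translation": [0, 0.001, 0], "turn": 0}
  ]
}}

```text
t: 9.05
tool_pos: [0.5197, -0.3078, 0.1062]
tcp_rot: [0.611, 0.791, -0.01, -0.007]
force: [-5.0, -1.3, 3.0]
width: 0.001
```

Call:
{"op": "servo_tool", "data": {
  "targets": [
    {"translation": [0, 0.002, 0], "turn": 0},
    {"translation": [0, 0.002, 0], "turn": 0},
    {"translation": [0, 0.002, 0], "turn": 0},
    {"translation": [0, 0.002, 0], "turn": 0}
  ]
}}

```text
t: 9.45
tool_pos: [0.5264, -0.3063, 0.1061]
tcp_rot: [0.612, 0.791, -0.011, -0.008]
force: [-5.9, -2.6, 2.9]
width: -0.001
```

Call:
{"op": "servo_tool", "data": {
  "targets": [
    {"translation": [0, 0.002, 0], "turn": 0},
    {"translation": [0, 0.002, 0], "turn": 0},
    {"translation": [0, 0.0015, 0], "turn": 0},
    {"translation": [0, 0.0015, 0], "turn": 0}
  ]
}}

```text
t: 9.85
tool_pos: [0.5274, -0.306, 0.1062]
tcp_rot: [0.613, 0.79, -0.016, -0.013]
force: [-12.9, -3.3, 5.9]
width: -0.001
```

```bash
sed -i 's/abs(a+.31\*b)<.012/abs(a)<.012/' ang.py; python3 - <<'E'
from h import *
for n in('top','wrist'):
    s,d=snap(n,n+'5'); print(s['tool_pos'],s['force'])
E
for f in top3 top5 wrist3 wrist5; do python3 ang.py $f.pkl; done
```

```text
[ 0.52737417 -0.30595845  0.10621557] [-12.94276063  -3.27087311   5.9008637 ]
[ 0.5273939  -0.30594784  0.1062428 ] [-12.62560971  -2.46734764   6.50536852]
lever 373 -0.00013636253 [ 1.0000000e+00 -1.3636253e-04  7.7786140e-02  8.7528897e-04] [-0.00487962  0.00692905]
bar 616 0.010709062 [0.99994266 0.01070886 0.08513599 0.05077999]
lever 378 0.0045957044 [0.99998945 0.00459569 0.07811281 0.00109602] [-0.00468352  0.00711773]
bar 600 0.008115805 [0.99996704 0.00811572 0.08494252 0.05086252]
lever 13547 0.006392362 [9.9997956e-01 6.3923183e-03 7.5155646e-02 1.9453306e-04] [-0.00573336  0.00623149]
bar 21028 0.023446612 [0.99972516 0.02344446 0.07722288 0.04762718]
lever 13718 0.009133689 [9.999583e-01 9.133562e-03 9.055950e-02 5.085177e-04] [-0.00560374  0.00646515]
bar 22521 0.0061098603 [0.99998134 0.00610982 0.09246184 0.04804349]
```

The lever is on its stop, with a steady force of about 13 N and the blade parallel to the bar within 0.004 rad. Handing in.

```bash
python3 - <<'E'
from h import *
s=sensors.get_state(); print(s['t'],s['force'],s['width'])
print(bot.close_job())
E
```

```text
9.95 [-13.37397648  -2.06009996   6.6447603 ] -0.002696827020146585
the job is handed in; nothing more can be done
None
```

I pressed the long lever in to its stop with the backs of the shut fingers, let it spring fully out, then pressed it in again. I handed the job in at 9.95 s while holding it there. `close_job` gives no verdict, so the result below rests on my own readings.

- **First press:** the force rose to about 17 N when the lever met its stop, then stayed near 10 N. The blade was about 0.01 rad from parallel to the bar in the top view and about 0.017 rad in the noisier wrist view.
- **Release:** the fingers were clear of the lever, and its angle matched the first picture, within about 0.004 rad in each camera.
- **Second press:** the blade was parallel to the bar within 0.004 rad, with a steady wrist force of about 13–15 N, well under the 40 N limit.

**Disagreements:** part of the final force is vertical, about 6 N, probably friction on the blade. The tool also tilted by about 2° over the presses. I did not measure the bystanders or the short lever again at the end, but the arm stayed around the long lever's outer side and I felt no other contact.

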